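# Clamp the scanner stand's tube with a U-bolt

### The arm

A 6-joint arm with a two-finger parallel gripper is mounted at the origin on the work surface. World frame = base frame: x ahead of the robot, y to its left, z up, the work surface at z = 0. Lengths are in m, angles in degrees, forces in N, time in s.
With the tool pointing down it reaches from about 0.25 to 0.725 m from the base axis. Payload 9.7 kg.
Tool frame: the origin (TCP) lies at the very end of the fingers, on their centre line; the grasp point (between the pads) lies 19 mm behind it (bot.grip_depth is the distance from the TCP to the grasp point, in m); z points along the fingers, y is the direction in which the jaws open and shut (so a half turn about z gives the same grasp; the last joint's range is limited). The gripper opens to 85 mm and grips with 20 to 120 N. Pads are 22 mm wide; open, the fingers measure 114 mm over their backs; the gripper's body (76 mm by 85 mm) begins 54 mm behind the grasp point. The pads swing forward as they close: fully open they stand 13 mm farther back than shut.
Start: joints at [69.328, 4.979, 10.078, 95.1, 0, 90], TCP at [0.194, 0.515, 0.208] pointing down, gripper open.
Joint ranges: [-179.16, 179.16], [-48.56, 103.87], [-65.8, 70.77], [-126.05, 130.52], [-82.76, 87.17], [-180, 180]. Speed limits (degrees/s): [127.2, 127.2, 147.25, 180, 180, 180].

### API

Orientations are given as [roll, pitch, yaw] about the fixed x, y, z axes, in that order (R = Rz(yaw) Ry(pitch) Rx(roll)).
In Python, from workcell import telemetry, optics, order, bot gives the robot as it stands. The module is installed in compiled form; this text tells all that it offers.
- The arm moves only by the shell command python3 -m inch 'ROWS' [FORCE]. ROWS is JSON, a list of rows, each a list of 7 numbers: the shift along the tool's x, y, z in m, then the turn, a rotation vector about the tool's x, y, z in rad, then the closure, from 0 (fully open) to 1 (shut). In form: [[tx, ty, tz, rx, ry, rz, grip], ...]. A call has 1 to 12 rows; each row is the pose to reach, as a shift and turn from the pose commanded when the call began, along the tool's axes at that moment; what a row does not reach only later rows make up. A row lasts 1/12 s, in which the tool goes at most 41.7 mm and 7.16 degrees, less where a joint would pass 70% of its speed; a pose out of reach is approached as far as the arm can. A call with a gripper value outside its range is refused whole. The fingers move at their own pace and stop on an object; FORCE is the grip in N (left out, the last holds). Time passes only in rows, so rows that repeat a pose let the fingers close. It gives the time, the measured TCP pose, the force and the opening at its end, in the units of the state.
- telemetry.get_obs(): the state, without advancing time (a new reading comes with each control period).
- optics.camera(name): name is "scene" or "top" or "wrist"; returns (picture, depth): 384x512x3 uint8, red, green, blue; 384x512 float32, m along the optical axis (not along the pixel's ray), 0 where there is no reading.
- optics.camera_info(name): a dict with "camera_matrix" (3x3 intrinsics, pixels), "xyz" and "attitude" of the camera in the world; the wrist camera has in their place "mount" (4x4, takes a point from camera to tool coordinates, whose origin is the TCP and whose axes are the flange's). Camera axes: x right, y down, z forward; pixel columns grow to the right and rows downward; lengths in m; the calibration is good to about 2 mm. The wrist camera is an equidistant fisheye: a pixel r from the principal point sees the ray r / f radians off the axis. A picture is of the moment at which its call begins: read the wrist's pose just before it. camera_info takes no time and is no camera call.
- order.job_done(): hands the job in, once; it reports no verdict.
The state is a dict: "time": time; "q": joint angles; "qd": joint speeds; "joint_efforts": joint torques, N m; "ee_pos": TCP position; "tcp_rot": TCP orientation; "wrist_force": force on the tool from outside, world axes, zero at the start; "torque": the same for the moment, N m; "opening": finger opening in m.
Only numpy, scipy, OpenCV 4.12 (cv2) and the standard library are available. Lean on these libraries where they do the work, as an engineer would, in place of code of your own. Each camera call takes 0.05 s, during which the arm holds its last target. There are 200 camera calls.

### The job

Take the U-bolt with the yellow tab out of its grey rack and fit it over the stand's tube so that both legs pass through the two holes of the blue plate underneath, feeling for the holes with a light touch because the plate may sit a little to either side along the tube. Then press it gently home until the orange saddle is fully down on the tube, let go, and leave it standing upright there. Never force anything on the stand, and do not disturb the carton, bottle and cup.

Things in the scene. Friction and masses are not known exactly. Their poses are not given: they have to be found in the camera images.
- stand: Grey base plate 140 x 240 x 8 mm, fixed, with a level aluminium tube (25 mm diameter, 280 mm long) in two black cradles at y = +-100 mm. Origin: centre of the base's underside; z up, y along the tube, x across. Tube axis 75 mm, tube top 87.5 mm above the origin. It carries the blue plate and orange saddle. Over 30 N of contact force on any part of it is forcing it.
- plate_mark (a point): Stand's middle, 56 mm above its origin, level with the top of the blue plate under the tube. The plate (78 mm in x, 56 in y, 6 thick) is set along y somewhere within +-10 mm of this mark, unmeasured, with the saddle straight above it; it slides along only under 20 N. Two chamfered through holes, 9.5 mm diameter, at x = +-20 mm, in mid-plate in y. Stand axes.
- tube_mark (a point): Point on the tube's axis at the stand's middle. On the blue plate below: it is sprung, giving downwards about 1.8 N per mm for 8 mm, then a hard stop; it springs back up when legs pressing on it drop into the holes. Below the holes it is free down to the base (top 8 mm above the stand's origin).
- ubolt_grip (a point): Centre of the yellow tab, 28 (x) x 12 (y) x 44 mm (z), of the loose U-bolt (0.08 to 0.17 kg). It stands legs down in the rack, leaning a few degrees at most, and is pulled straight up. Steel rod 7 mm thick; round bow, its underside 28.5 mm, top 21.5 mm below this point. y: thin way of the tab. Either way round fits. Home: its x along the stand's x, this point 120 mm above the stand's origin.
- leg_tip_a (a point): Rounded tip of the U-bolt's leg at +20 mm x, 98 mm below the tab's centre. 33 mm is free between the legs.
- leg_tip_b (a point): Rounded tip of the U-bolt's leg at -20 mm x, 98 mm below the tab's centre.
- saddle (a joint): Orange saddle on top of the tube: m pressed down, 0 (up, its top 99.5 mm above the stand's origin) to 0.008 (fully down on the tube, hard stop). It resists with about 8 N all the way and stays where it is left. The U-bolt's bow pushes it down.
- rack: Grey plastic rack, fixed: foot 110 x 64 x 8 mm, block 90 x 44 mm, 50 mm tall over all. Two holes 42 mm deep (floor 8 mm above the counter) at x = +-20 mm in which the U-bolt stands. Origin: centre of the underside, z up.
- carton_mid (a point): Centre of a white carton with a blue band, 50 x 70 x 85 mm, standing loose. Bystander.
- reagent_mid (a point): Point half-way up a loose reagent bottle 48 mm in diameter, 85 mm tall. Bystander.
- tray_cup_mid (a point): Point half-way up a loose white plastic cup 70 mm in diameter, 60 mm tall. Bystander.
Things that resemble listed ones, but are neither listed nor needed, are in the scene too. What is meant by the part that bears ubolt_grip is not green, purple or white, and is the larger of those in its own colour.

How it is judged:
By the outcome, as a careful person would: the job done as asked, in the order asked, and still so for the second after the job is handed in, with the robot touching nothing.
It also fails if it takes over 64 s, if anything falls off the work surface, if the arm or the gripper's body presses on something with over 40 N, if the wrist force passes 120 N, or if a joint passes its speed limit or range.

## Working session

There is one attempt and no reset: what is moved stays moved. The work goes in short steps, Python scripts to look and compute and a shell command to move; the robot and the scene stay as the last step left them, time stands still between calls to the robot, and variables do not carry over. Pictures are saved under pics/ and viewed, about 8 in all and at most 12, crops included, and the job is handed in when it is done.

```bash
mkdir -p pics; cat > h.py <<'E'
import numpy as np, cv2
from scipy.spatial.transform import Rotation as R
from workcell import telemetry, optics, order, bot
def rot(a): return R.from_euler('xyz',a,degrees=True).as_matrix()
def shot(n,save=None):
    p,d=optics.camera(n)
    if save: cv2.imwrite('pics/%s.png'%save,p[:,:,::-1])
    return p,d
def cam(n):
    i=optics.camera_info(n); K=np.array(i['camera_matrix'])
    return K,np.array(i['xyz']),i['attitude']
E
python3 - <<'E'
from h import *
print(telemetry.get_obs())
for n in ('scene','top','wrist'): print(n,optics.camera_info(n))
ims=[]
for n in ('scene','top'):
    p,d=shot(n,n+'0'); np.savez('%s0.npz'%n,p=p,d=d)
E
```

```text
{'time': 0.0, 'q': array([ 6.93294260e+01,  5.01206488e+00,  1.00360890e+01,  9.50986383e+01,
       -9.81741271e-04,  9.00019658e+01]), 'qd': array([ 0.03109202,  0.03937564, -0.07459375,  0.01416563, -0.01682094,
        0.0274878 ]), 'joint_efforts': array([ 7.03304922e-04, -5.20393109e+01,  4.64798176e+01,  1.66295929e-02,
       -1.93119155e-05,  9.09514682e-06]), 'ee_pos': array([0.19406633, 0.51436545, 0.20688846]), 'tcp_rot': array([-1.79925386e+02,  9.84300482e-04,  1.59327461e+02]), 'wrist_force': array([-1.05689553, -0.65572139,  1.03275795]), 'torque': array([ 0.02479069, -0.05439531, -0.00917697]), 'opening': 0.08523684429689728}
scene {'camera_matrix': array([[489.11116756,   0.        , 259.83829781],
       [  0.        , 489.11116756, 186.85951139],
       [  0.        ,   0.        ,   1.        ]]), 'xyz': array([1.08569748, 0.62077183, 0.97920305]), 'attitude': array([-139.24211421,   -0.37777041,  140.63724842])}
top {'camera_matrix': array([[363.97327409,   0.        , 254.8996979 ],
       [  0.        , 363.97327409, 187.70309315],
       [  0.        ,   0.        ,   1.        ]]), 'xyz': array([0.53719962, 0.03271921, 1.04344881]), 'attitude': array([-175.14303327,   -0.36993499,  -89.14876733])}
wrist {'camera_matrix': array([[297.31863964,   0.        , 252.96894512],
       [  0.        , 297.31863964, 191.89776869],
       [  0.        ,   0.        ,   1.        ]]), 'mount': array([[-6.63402346e-05, -9.54817419e-01, -2.97193021e-01,
         7.60256505e-02],
       [ 9.99998407e-01,  4.66835437e-04, -1.72306447e-03,
         6.21609474e-04],
       [ 1.78395221e-03, -2.97192661e-01,  9.54815867e-01,
        -1.66736871e-01],
       [ 0.00000000e+00,  0.00000000e+00,  0.00000000e+00,
         1.00000000e+00]])}
```

View pics/scene0.png

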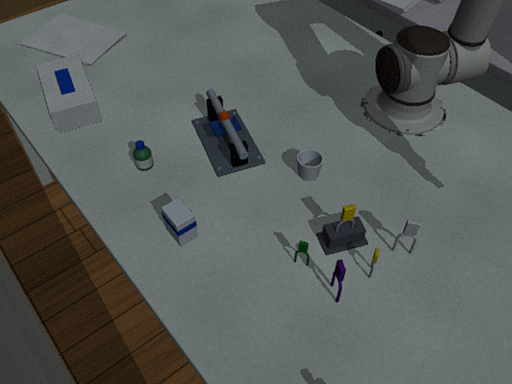

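View pics/top0.png

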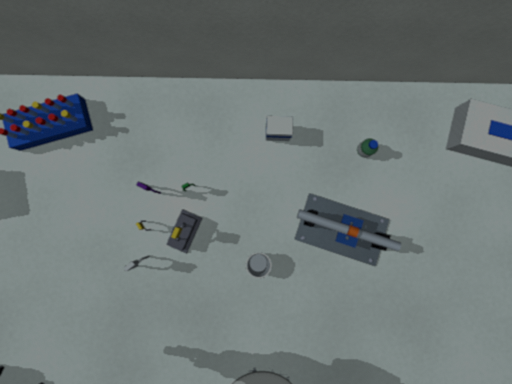

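The scene view shows the yellow tab in its rack at (348,212) and the stand at (228,135). The top view has the rack at (184,231), the stand at (343,230), and the cup between them at (259,264).

```bash
cat >> h.py <<'E'
def cloud(n,d):
    K,t,a=cam(n); v,u=np.mgrid[:384,:512]
    P=np.stack([(u-K[0,2])/K[0,0]*d,(v-K[1,2])/K[1,1]*d,d],-1)
    return P@rot(a).T+t
E
python3 - <<'E'
from h import *
def rect(P2,nm):
    c,s,a=cv2.minAreaRect((P2*1000).astype(np.float32)); print(nm,np.round(c,1),np.round(s,1),round(a,1),len(P2))
for n in ('top','scene'):
    z=np.load(n+'0.npz'); p,d=z['p'],z['d']; C=cloud(n,d); ok=d>0
    hsv=cv2.cvtColor(p,cv2.COLOR_RGB2HSV); H,S,V=[hsv[...,i].astype(int) for i in range(3)]
    x,y,Z=C[...,0],C[...,1],C[...,2]
    print(n,'table z',np.median(Z[ok&(x>.3)&(x<.7)&(abs(y)<.4)]))
    # regions: rack & stand centers from top pixels
    for nm,m in (('yellow',(H>18)&(H<33)&(S>150)&(V>60)),('orange',(H>3)&(H<15)&(S>150)),('blue',(H>105)&(H<125)&(S>150)),('purple',(H>130)&(H<150)&(S>120))):
        k,l,st,ce=cv2.connectedComponentsWithStats((m&ok).astype(np.uint8))
        for i in range(1,k):
            if st[i,4]>=12:
                q=C[l==i]; print(' ',nm,np.round(ce[i]),st[i,4],'med',np.round(np.median(q,0),4),'lo',np.round(np.percentile(q,5,0),3),'hi',np.round(np.percentile(q,95,0),3))
    for nm,m in (('rack_top',(Z>.042)&(Z<.056)&(S<90)&(V<120)),('base8',(Z>.004)&(Z<.012)&(V<130)),('tube',(Z>.075)&(Z<.095)&(S<80))):
        k,l,st,ce=cv2.connectedComponentsWithStats((m&ok&(x>.2)&(x<.8)).astype(np.uint8))
        for i in range(1,k):
            if st[i,4]>=80: print(' ',np.round(ce[i]),end=' '); rect(C[l==i][:,:2],nm)
E
```

```text
top table z 0.0003038849920081743
  yellow [ 36. 105.] 25 med [0.8266 0.6055 0.1075] lo [0.822 0.602 0.103] hi [0.833 0.612 0.11 ]
  yellow [ 65. 113.] 29 med [0.8049 0.5285 0.1067] lo [0.799 0.524 0.103] hi [0.811 0.535 0.11 ]
  yellow [ 27. 124.] 27 med [0.775  0.6267 0.1061] lo [0.769 0.621 0.104] hi [0.78  0.634 0.11 ]
  yellow [139. 225.] 19 med [0.5161 0.3295 0.0843] lo [0.508 0.325 0.076] hi [0.521 0.334 0.087]
  yellow [176. 232.] 52 med [0.501  0.225  0.1272] lo [0.49  0.218 0.113] hi [0.511 0.231 0.129]
  orange [353. 231.] 80 med [ 0.5092 -0.2272  0.0975] lo [ 0.499 -0.238  0.093] hi [ 0.519 -0.217  0.101]
  blue [ 50. 124.] 2262 med [0.7881 0.5969 0.0487] lo [0.737 0.511 0.017] hi [0.856 0.703 0.053]
  blue [501. 130.] 290 med [ 0.7855 -0.6321  0.0829] lo [ 0.769 -0.659  0.08 ] hi [ 0.804 -0.606  0.086]
  blue [373. 144.] 59 med [ 0.741  -0.2865  0.0848] lo [ 0.733 -0.296  0.074] hi [ 0.749 -0.277  0.088]
  blue [352. 221.] 155 med [ 0.535  -0.2374  0.0561] lo [ 0.522 -0.261  0.054] hi [ 0.548 -0.212  0.059]
  blue [346. 240.] 169 med [ 0.4836 -0.2199  0.056 ] lo [ 0.471 
[... 3709 characters left out ...]
27.] 135 med [ 0.8016 -0.0019  0.0542] lo [ 0.767 -0.056  0.046] hi [0.813 0.    0.062]
  purple [339. 276.] 212 med [0.6206 0.326  0.0947] lo [0.607 0.302 0.012] hi [0.627 0.338 0.121]
  [309. 154.] rack_top [400.    2.8] [31.3 60.2] 44.3 93
  [343. 229.] rack_top [499.1 226.6] [47.4 91.4] 66.5 578
  [105.  43.] base8 [ 540.9 -879.5] [93.3 74.5] 16.7 96
  [225. 145.] base8 [ 508.5 -223.9] [253.  145.6] 72.2 1729
  [338. 244.] base8 [500.3 226.5] [ 64.1 114.1] 66.3 328
  [72. 78.] tube [ 745.8 -659.8] [271.5 112.5] 88.6 1176
  [214. 101.] tube [ 489.4 -300.2] [121.2  42.2] 64.6 236
  [235. 138.] tube [ 528.8 -152.4] [139.8  40.4] 68.6 368
  [180. 211.] tube [781.2 -35.8] [74.7 37.7] 89.8 415
```

```bash
python3 -m inch '[[-0.389,-0.161,-0.043,0,0,0.04,0],[-0.389,-0.161,-0.043,0,0,0.04,0],[-0.389,-0.161,-0.043,0,0,0.04,0],[-0.389,-0.161,-0.043,0,0,0.04,0],[-0.389,-0.161,-0.043,0,0,0.04,0],[-0.389,-0.161,-0.043,0,0,0.04,0],[-0.389,-0.161,-0.043,0,0,0.04,0],[-0.389,-0.161,-0.043,0,0,0.04,0],[-0.389,-0.161,-0.043,0,0,0.04,0],[-0.389,-0.161,-0.043,0,0,0.04,0],[-0.389,-0.161,-0.043,0,0,0.04,0],[-0.389,-0.161,-0.043,0,0,0.04,0]]'
cat >> h.py <<'E'
def wcloud(d,o):
    i=optics.camera_info('wrist'); K=np.array(i['camera_matrix']); M=np.array(i['mount'])
    v,u=np.mgrid[:384,:512]; a=(u-K[0,2])/K[0,0]; b=(v-K[1,2])/K[1,1]; th=np.hypot(a,b)+1e-9
    P=np.stack([a/th*np.tan(th)*d,b/th*np.tan(th)*d,d],-1)
    T=P@M[:3,:3].T+M[:3,3]
    return T@rot(o['tcp_rot']).T+o['ee_pos']
def delta(o,target,yaw):
    T=rot(o['tcp_rot']); dw=np.array(target)-o['ee_pos']; Rt=rot([180,0,yaw])
    print('rows shift',np.round(T.T@dw,4),'turn',np.round(R.from_matrix(T.T@Rt).as_rotvec(),4))
E
python3 - <<'E'
from h import *
o=telemetry.get_obs(); print(o['q'],o['ee_pos'],o['tcp_rot'])
p,d=shot('wrist','w1'); np.savez('w1.npz',p=p,d=d)
C=wcloud(d,o); ok=d>0
hsv=cv2.cvtColor(p,cv2.COLOR_RGB2HSV); H,S,V=[hsv[...,i].astype(int) for i in range(3)]
m=(H>18)&(H<33)&(S>140)&(V>60)&ok
q=C[m&(C[...,2]>.12)&(abs(C[...,0]-.5)<.04)&(abs(C[...,1]-.226)<.04)]; print('tab top',len(q),q.mean(0) if len(q) else '', cv2.minAreaRect((q[:,:2]*1000).astype(np.float32)) if len(q) else '')
g=C[ok&(abs(C[...,2]-.05)<.004)&(np.hypot(C[...,0]-.5,C[...,1]-.227)<.06)]; print('rack',cv2.minAreaRect((g[:,:2]*1000).astype(np.float32)))
# stand
for n in ('top','scene'):
    z=np.load(n+'0.npz'); d0=z['d']; C=cloud(n,d0); ok=d0>0
    hsv=cv2.cvtColor(z['p'],cv2.COLOR_RGB2HSV)
    near=ok&(np.hypot(C[...,0]-.51,C[...,1]+.223)<.17)
    b=C[near&(C[...,2]>.005)&(C[...,2]<.011)]; print(n,'base',cv2.minAreaRect((b[:,:2]*1000).astype(np.float32)))
    t=C[near&(C[...,2]>.080)&(C[...,2]<.09)&(hsv[...,1]<90)&(hsv[...,2]>70)][:,:2]; c=t.mean(0); w=np.linalg.svd(t-c,full_matrices=0)[2][0]; print('tube',c,np.degrees(np.arctan2(w[1],w[0])))
    bl=C[near&(hsv[...,0]>105)&(hsv[...,0]<125)&(hsv[...,1]>120)&(abs(C[...,2]-.056)<.005)]; print('blue',cv2.minAreaRect((bl[:,:2]*1000).astype(np.float32)),bl[:,2].mean())
    og=C[near&(hsv[...,0]>3)&(hsv[...,0]<15)&(hsv[...,1]>150)&(C[...,2]>.09)]; print('orange',cv2.minAreaRect((og[:,:2]*1000).astype(np.float32)),og.max(0))
E
```

```text
time: 1.1
ee_pos: [0.5028, 0.2246, 0.2499]
tcp_rot: [-179.9, -0.0, 156.8]
wrist_force: [0.2, 0.6, -0.3]
opening: 0.0853
[ 2.40814766e+01  6.34917017e+00  1.63180112e+01  1.00032043e+02
 -1.00133853e-02  4.72712956e+01] [0.5027704  0.22464594 0.24988934] [-1.79946779e+02 -3.55288540e-02  1.56810170e+02]
tab top 286 [0.49786978 0.22771863 0.12781578] ((498.0899658203125, 227.7766571044922), (10.138113975524902, 26.297412872314453), 66.76573944091797)
rack ((498.52587890625, 226.66412353515625), (42.72911071777344, 89.25033569335938), 67.1541748046875)
top base ((510.74078369140625, -222.86663818359375), (327.250732421875, 277.5370788574219), 1.6559594869613647)
tube [ 0.51232332 -0.21787692] -107.42596952970369
blue ((501.9603271484375, -253.5802459716797), (109.54727172851562, 77.42272186279297), 72.86193084716797) 0.056081823999861787
orange ((509.02020263671875, -227.3715362548828), (23.397747039794922, 22.27318000793457), 72.6424560546875) [ 0.52192496 -0.21485055  0.10338324]
scene base ((505.405029296875, -232.38223266601562), (282.4388122558594, 333.1491394042969), 72.4825668334961)
tube [ 0.51597896 -0.20419506] 72.47623392322473
blue ((513.6126098632812, -211.77883911132812), (198.17845153808594, 79.65718841552734), 70.77490997314453) 0.05629715532455355
orange ((509.509033203125, -227.88031005859375), (25.696029663085938, 24.31183624267578), 70.90726470947266) [ 0.52351329 -0.21315715  0.10343958]
```

View pics/w1.png

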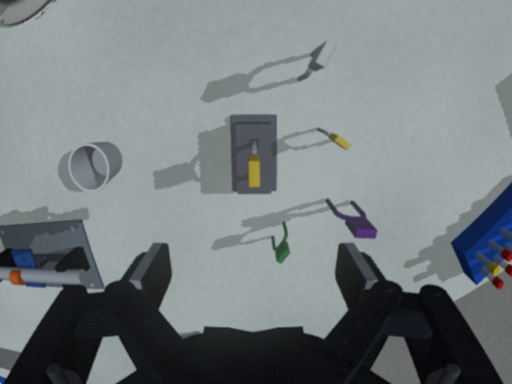

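The wrist view shows the yellow tab at (254,168), upright in the rack block at (254,153). Its height and size agree with the given values, so I'll go down and grip it.

```bash
python3 -m inch '[[0.0057,0.001,0.03,0,0,0,0],[0.0057,0.001,0.06,0,0,0,0],[0.0057,0.001,0.09,0,0,0,0],[0.0057,0.001,0.12,0,0,0,0],[0.0057,0.001,0.145,0,0,0,0],[0.0057,0.001,0.157,0,0,0,0],[0.0057,0.001,0.157,0,0,0,0],[0.0057,0.001,0.157,0,0,0,0.5],[0.0057,0.001,0.157,0,0,0,0.7],[0.0057,0.001,0.157,0,0,0,0.8],[0.0057,0.001,0.157,0,0,0,0.85],[0.0057,0.001,0.157,0,0,0,0.85]]' 60; python3 -m inch '[[0,0,0,0,0,0,0.95],[0,0,0,0,0,0,1],[0,0,0,0,0,0,1],[0,0,0,0,0,0,1],[0,0,0,0,0,0,1]]' 60
```

```text
time: 2.15
ee_pos: [0.4969, 0.2299, 0.0946]
tcp_rot: [179.9, 0.1, 157.0]
wrist_force: [-0.4, -0.8, 0.4]
opening: 0.0257
time: 2.57
ee_pos: [0.4967, 0.2299, 0.0941]
tcp_rot: [180.0, 0.0, 157.0]
wrist_force: [-0.0, -0.5, 5.6]
opening: 0.0104
```

```bash
python3 -m inch '[[0,0,-0.008,0,0,0,1],[0,0,-0.02,0,0,0,1],[0,0,-0.035,0,0,0,1],[0,0,-0.05,0,0,0,1],[0,0,-0.07,0,0,0,1],[0,0,-0.09,0,0,0,1],[0,0,-0.11,0,0,0,1],[0,0,-0.13,0,0,0,1],[0,0,-0.15,0,0,0,1],[0,0,-0.16,0,0,0,1],[0,0,-0.16,0,0,0,1],[0,0,-0.16,0,0,0,1]]'
python3 - <<'E'
from h import *
o=telemetry.get_obs(); print(o['ee_pos'],o['tcp_rot'],o['wrist_force'],o['torque'])
p,d=shot('wrist'); q,e=shot('scene'); np.savez('w2.npz',p=p,d=d,q=q,e=e)
big=cv2.resize(q[120:280,270:430],(600,600),interpolation=cv2.INTER_CUBIC)
cv2.imwrite('pics/s2.png',big[:,:,::-1]); cv2.imwrite('pics/w2.png',p[:,:,::-1])
E
```

```text
time: 3.57
ee_pos: [0.4966, 0.2299, 0.2541]
tcp_rot: [180.0, 0.0, 157.0]
wrist_force: [0.2, -0.1, 0.2]
opening: 0.0102
[0.49660853 0.22987154 0.2541365 ] [1.79960899e+02 3.31050279e-02 1.57036205e+02] [ 0.24793787 -0.1067614   0.21855548] [-0.05626705 -0.05808165 -0.0279947 ]
```

View pics/w2.png

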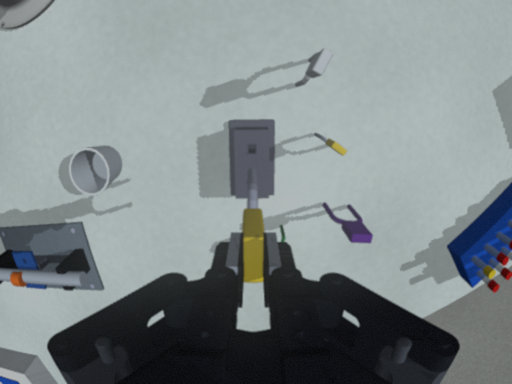

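View pics/s2.png

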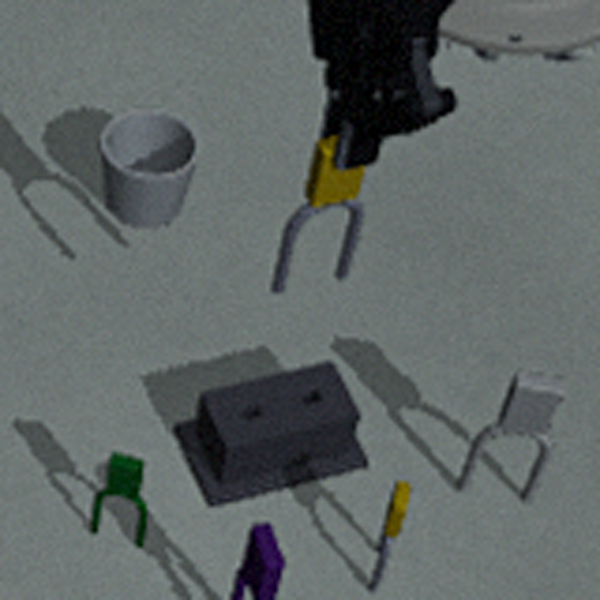

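The U-bolt is out and held; in the scene crop its leg tips are at (278,288) and (342,277). I'll measure how it sits in the tool frame.

```bash
python3 - <<'E'
from h import *
o=telemetry.get_obs(); z=np.load('w2.npz'); T=rot(o['tcp_rot'])
for n,C,p,d in (('wrist',wcloud(z['d'],o),z['p'],z['d']),('scene',cloud('scene',z['e']),z['q'],z['e'])):
    L=(C-o['ee_pos'])@T
    H,S,V=cv2.split(cv2.cvtColor(p,cv2.COLOR_RGB2HSV).astype(int).astype(np.uint8))
    y=(H>18)&(H<33)&(S>140)&(V>60)&(d>0)&(np.abs(L).max(-1)<.06)
    q=L[y]; print(n,'yellow n',len(q),'min',np.percentile(q,2,0).round(4),'max',np.percentile(q,98,0).round(4))
    g=(d>0)&~y&(abs(L[...,0])<.04)&(abs(L[...,1])<.02)&(L[...,2]>.012)&(L[...,2]<.1)
    q=L[g]
    for a in np.arange(.012,.09,.008):
        for s in (-1,1):
            k=q[(q[:,2]>=a)&(q[:,2]<a+.008)&(q[:,0]*s>0)]
            if len(k)>2: print(round(a+.004,3),s,len(k),np.median(k,0).round(4),np.ptp(k[:,0]).round(4))
E
```

```text
wrist yellow n 1002 min [-0.0148 -0.0043 -0.0351] max [ 0.0113  0.0051 -0.0153]
0.016 1 120 [ 0.0124 -0.0007  0.0162] 0.0085
0.024 1 91 [ 0.0176 -0.0004  0.0229] 0.0063
0.032 1 43 [ 0.02   -0.0011  0.0317] 0.0032
0.04 1 24 [ 0.0203 -0.0004  0.0396] 0.0024
0.048 1 27 [ 0.0203 -0.0013  0.0477] 0.0032
0.056 1 20 [ 0.0205 -0.0013  0.0557] 0.0024
0.064 1 22 [ 0.0203 -0.0014  0.0637] 0.0027
0.072 1 21 [ 0.0206 -0.0014  0.0723] 0.0031
0.08 1 16 [ 0.0202 -0.0015  0.08  ] 0.0033
scene yellow n 134 min [-0.0166 -0.0045 -0.035 ] max [0.0098 0.0061 0.0101]
0.016 -1 19 [-0.0169  0.0002  0.0166] 0.0198
0.016 1 10 [0.008  0.0011 0.0167] 0.015
0.024 -1 13 [-0.0222  0.0001  0.0243] 0.0062
0.024 1 8 [0.0133 0.0005 0.0245] 0.0088
0.032 -1 10 [-0.0246 -0.001   0.0329] 0.0067
0.032 1 11 [0.0158 0.0007 0.0342] 0.0059
0.04 -1 9 [-0.0239 -0.0002  0.0399] 0.0061
0.04 1 7 [0.0164 0.0002 0.0409] 0.0064
0.048 -1 9 [-0.0239  0.0004  0.0487] 0.0049
0.048 1 6 [ 0.0149 -0.0003  0.0466] 0.0052
0.056 -1 8 [-0.0252  0.0011  0.0559] 0.0048
0.056 1 11 [ 0.0162 -0.0006  0.0556] 0.007
0.064 -1 8 [-0.0254 -0.0007  0.0644] 0.0074
0.064 1 6 [0.0157 0.0001 0.0631] 0.0042
0.072 -1 8 [-0.0247  0.0004  0.071 ] 0.0046
0.072 1 9 [ 0.0158 -0.0015  0.0711] 0.0037
0.08 -1 8 [-0.0241 -0.0004  0.0805] 0.0067
0.08 1 8 [ 0.0158 -0.0003  0.0793] 0.0048
```

```bash
python3 -m inch '[[-0.008,-0.018,0,0,0,-0.005,1],[-0.022,-0.048,0,0,0,-0.012,1],[-0.038,-0.084,0,0,0,-0.02,1],[-0.055,-0.121,0,0,0,-0.03,1],[-0.072,-0.158,0,0,0,-0.04,1],[-0.089,-0.196,0,0,0,-0.05,1],[-0.105,-0.233,0,0,0,-0.06,1],[-0.122,-0.27,0,0,0,-0.07,1],[-0.139,-0.308,0,0,0,-0.08,1],[-0.156,-0.345,0,0,0,-0.09,1],[-0.172,-0.381,0,0,0,-0.097,1],[-0.1878,-0.4165,0,0,0,-0.097,1]]'
python3 -m inch '[[0,0,0,0,0,0,1],[0,0,0,0,0,0,1],[0,0,0,0,0,0,1]]'
cat > m.py <<'E'
from h import *
import sys
def measure(tag):
    o=telemetry.get_obs(); p,d=shot('wrist',tag); T=rot(o['tcp_rot']); print(o['ee_pos'],o['tcp_rot'])
    L=(wcloud(d,o)-o['ee_pos'])@T; zw=o['ee_pos'][2]-L[...,2]; ok=d>0
    hs=cv2.cvtColor(p,cv2.COLOR_RGB2HSV); H,S,V=[hs[...,i].astype(int) for i in range(3)]
    near=ok&(abs(L[...,0])<.09)&(abs(L[...,1])<.16)
    def rect(m,nm):
        q=L[m&near]
        if len(q)<10: print(nm,len(q));return
        c,s,a=cv2.minAreaRect((q[:,:2]*1000).astype(np.float32)); print(nm,len(q),np.round(c,1),np.round(s,1),round(a,1),'min',np.percentile(q,1,0).round(4),'max',np.percentile(q,99,0).round(4))
    rect((H>3)&(H<15)&(S>150)&(zw>.0955),'saddle top')
    rect((H>105)&(H<125)&(S>120)&(abs(zw-.056)<.005),'blue')
    t=L[near&(zw>.084)&(zw<.0895)&(S<70)]
    for lo in np.arange(-.14,.14,.02):
        k=t[(t[:,1]>=lo)&(t[:,1]<lo+.02)]
        if len(k)>20: print('tube',round(lo+.01,3),len(k),'xmin/max',np.percentile(k[:,0],[2,98]).round(4))
    cv2.imwrite('pics/%s_c.png'%tag,p[:,:,::-1]); np.savez(tag+'.npz',p=p,d=d,L=L)
measure(sys.argv[1])
E
python3 m.py w3
```

```text
time: 4.67
ee_pos: [0.506, -0.229, 0.2526]
tcp_rot: [180.0, -0.1, 162.6]
wrist_force: [0.8, 0.2, -1.0]
opening: 0.0101
time: 4.92
ee_pos: [0.5064, -0.2269, 0.2526]
tcp_rot: [180.0, -0.1, 162.5]
wrist_force: [-0.7, -0.4, -0.5]
opening: 0.0103
[ 0.50640917 -0.2268695   0.25262899] [ 1.79974822e+02 -1.04369167e-01  1.62547102e+02]
saddle top 198 [ 4.1 -0.4] [31.7 21.3] 0.3 min [-0.0105 -0.0111  0.1493] max [0.0082 0.0101 0.157 ]
blue 1472 [-2.7 -0.8] [54.7 78.1] 89.3 min [-0.0411 -0.0275  0.1946] max [0.0359 0.026  0.1982]
tube -0.13 116 xmin/max [-0.0113  0.0046]
tube -0.11 238 xmin/max [-0.012   0.0064]
tube -0.09 239 xmin/max [-0.0122  0.0061]
tube -0.07 246 xmin/max [-0.0122  0.0059]
tube -0.05 244 xmin/max [-0.0114  0.0055]
tube -0.03 229 xmin/max [-0.0105  0.0055]
tube -0.01 80 xmin/max [-0.0099  0.0056]
tube 0.01 97 xmin/max [-0.01    0.0065]
tube 0.03 231 xmin/max [-0.01    0.0055]
tube 0.05 239 xmin/max [-0.0109  0.0058]
tube 0.07 242 xmin/max [-0.0109  0.006 ]
tube 0.09 236 xmin/max [-0.0109  0.0063]
tube 0.11 210 xmin/max [-0.0107  0.0064]
tube 0.13 201 xmin/max [-0.0104  0.0067]
tube 0.15 74 xmin/max [-0.0101  0.0067]
```

View pics/w3.png

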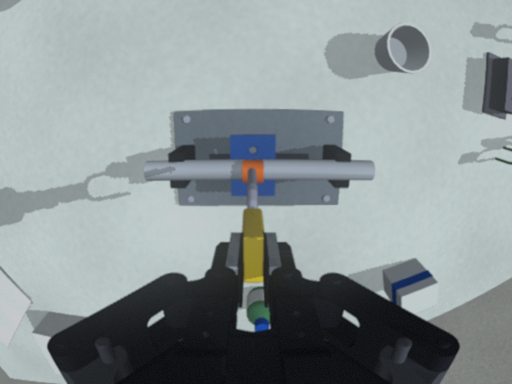

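The wrist view shows the tube, the orange saddle at (253,171) and the blue plate, with its near hole at (252,150). The bolt's near leg lines up with them.

```bash
python3 - <<'E'
from h import *
z=np.load('w3.npz'); p,L=z['p'],z['L']
hs=cv2.cvtColor(p,cv2.COLOR_RGB2HSV); 
for r in range(143,158): print(r,' '.join('%3d'%v for v in hs[r,242:263,2]),'|',L[r,252].round(4))
m=np.zeros(hs.shape[:2],bool); m[144:156,244:261]=hs[144:156,244:261,2]<0.75*np.median(hs[140:146,240:265,2])
v,u=np.nonzero(m); print(u.mean(),v.mean(),len(u))
# ray onto plate plane z_tool
i=optics.camera_info('wrist');K=i['camera_matrix'];M=np.array(i['mount'])
a=(u.mean()-K[0,2])/K[0,0];b=(v.mean()-K[1,2])/K[1,1];th=np.hypot(a,b);ray=M[:3,:3]@np.array([a/th*np.sin(th),b/th*np.sin(th),np.cos(th)])
print('hole', M[:3,3]+ray*(.2526-.056-M[2,3])/ray[2])
E
```

```text
143 138 138 139 136 137 137 138 139 137 139 137 136 137 139 137 137 136 137 137 137 138 | [ 0.0261 -0.0012  0.1947]
144 139 137 138 137 139 139 140 138 137 138 137 136 138 136 137 135 136 137 136 139 136 | [ 0.0246 -0.0012  0.1966]
145 138 138 138 137 138 139 137 138 137 132 129 130 131 135 136 136 138 136 136 137 137 | [ 0.0235 -0.0012  0.1953]
146 139 137 138 138 137 139 139 133 129 122 117 116 120 123 130 134 135 135 136 135 136 | [ 0.022  -0.0012  0.1969]
147 139 140 139 138 136 137 135 128 120 116 117 117 114 113 119 131 134 135 136 136 134 | [ 0.0136 -0.0015  0.2441]
148 140 140 138 139 138 136 134 125 121 119 121 119 116 114 113 125 135 136 135 136 136 | [ 0.0122 -0.0015  0.2442]
149 138 139 140 140 138 137 133 125 120 117 120 119 120 116 111 119 131 135 135 137 137 | [ 0.0111 -0.0014  0.2419]
150 138 140 139 140 138 135 131 126 120 119 120 120 121 117 112 120 133 136 135 136 135 | [ 0.0094 -0.0015  0.2441]
151 137 139 139 140 139 133 129 124 119 118 119 117 118 116 112 123 133 138 136 135 138 | [ 0.0079 -0.0015  0.2442]
152 139 139 140 137 136 129 128 128 120 115 116 116 109 111 114 129 135 137 135 137 136 | [ 0.0064 -0.0015  0.2451]
153 135 136 138 138 135 134 132 134 127 119 116 112 110 112 123 134 136 136 136 136 136 | [ 0.0051 -0.0015  0.2444]
154 135 137 136 136 137 138 138 138 133 128 125 121 122 127 133 138 138 138 136 134 135 | [ 0.0118 -0.0012  0.1981]
155 136 136 136 137 136 138 137 139 135 134 135 133 135 136 137 138 137 137 136 134 135 | [ 0.0109 -0.0012  0.196 ]
156 136 136 137 137 139 138 138 137 137 139 139 137 138 139 139 138 138 137 136 135 137 | [ 0.0096 -0.0012  0.1964]
157 135 135 137 135 137 136 137 138 139 137 138 136 136 138 139 137 136 135 134 132 135 | [ 0.0085 -0.0012  0.1955]
nan nan 0
hole [nan nan nan]<stdin>:6: RuntimeWarning: Mean of empty slice.
  ret = ret.dtype.type(ret / rcount)
<stdin>:9: RuntimeWarning: Mean of empty slice.
```

```bash
python3 -m inch '[[0,0.001,0.01,0,0,0,1],[0,0.001,0.024,0,0,0,1],[0,0.001,0.036,0,0,0,1],[0,0.001,0.048,0,0,0,1],[0,0.001,0.058,0,0,0,1],[0,0.001,0.066,0,0,0,1],[0,0.001,0.074,0,0,0,1],[0,0.001,0.082,0,0,0,1],[0,0.001,0.09,0,0,0,1],[0,0.001,0.097,0,0,0,1],[0,0.001,0.1,0,0,0,1],[0,0.001,0.1,0,0,0,1]]'
python3 m.py w4; python3 - <<'E'
from h import *
o=telemetry.get_obs();print(o['wrist_force'])
z=np.load('w4.npz'); p,L=z['p'],z['L']
g=(abs(L[...,0]-.018)<.012)&(abs(L[...,1])<.012)&(L[...,2]>.03)&(L[...,2]<.088); q=L[g]
for a in np.arange(.03,.088,.008):
    k=q[(q[:,2]>=a)&(q[:,2]<a+.008)]
    if len(k)>4: print(round(a+.004,3),len(k),np.median(k,0).round(4),np.percentile(k[:,1],[5,95]).round(4))
s,_=shot('scene'); c=cv2.resize(s[70:190,165:285],(480,480),interpolation=cv2.INTER_CUBIC)
w=cv2.resize(p[60:220,173:333],(480,480),interpolation=cv2.INTER_CUBIC) if 1 else 0
w=cv2.resize(p[90:250,173:333],(480,480),interpolation=cv2.INTER_CUBIC)[:, 80:400]
cv2.imwrite('pics/c4.png',np.hstack([c,w])[:,:,::-1])
E
```

```text
time: 5.97
ee_pos: [0.5068, -0.226, 0.1527]
tcp_rot: [180.0, -0.1, 162.6]
wrist_force: [0.2, 0.3, -0.7]
opening: 0.0099
[ 0.50682786 -0.22595904  0.15273086] [ 1.79991795e+02 -6.33292575e-02  1.62586597e+02]
saddle top 356 [-0.2 -1.4] [22.3 22.4] 89.5 min [-0.0112 -0.0124  0.0322] max [0.0093 0.0097 0.057 ]
blue 2397 [-2.4 -1.4] [55.5 77.5] 90.0 min [-0.0403 -0.0286  0.0948] max [0.0361 0.0259 0.0978]
tube -0.13 211 xmin/max [-0.0106  0.0059]
tube -0.11 377 xmin/max [-0.0107  0.0064]
tube -0.09 409 xmin/max [-0.011   0.0058]
tube -0.07 441 xmin/max [-0.0106  0.0063]
tube -0.05 458 xmin/max [-0.0105  0.0065]
tube -0.03 467 xmin/max [-0.0104  0.007 ]
tube -0.01 148 xmin/max [-0.0102  0.0207]
tube 0.01 214 xmin/max [-0.0104  0.0169]
tube 0.03 462 xmin/max [-0.0104  0.007 ]
tube 0.05 464 xmin/max [-0.0105  0.0069]
tube 0.07 425 xmin/max [-0.0107  0.0064]
tube 0.09 401 xmin/max [-0.0099  0.0065]
tube 0.11 358 xmin/max [-0.01    0.0065]
tube 0.13 325 xmin/max [-0.0094  0.0065]
tube 0.15 114 xmin/max [-0.0097  0.0059]
[-0.83751577  0.02771843 -1.23393592]
0.034 36 [ 0.0202 -0.0011  0.0328] [-0.0039  0.0024]
0.042 28 [ 0.0204 -0.0012  0.0416] [-0.0041  0.0017]
0.05 23 [ 0.0204 -0.0005  0.0504] [-0.0043  0.0018]
0.058 154 [ 0.0087 -0.0013  0.0583] [-0.0109  0.0093]
0.066 73 [0.0108 0.0002 0.0648] [-0.0111  0.0109]
0.074 62 [0.0099 0.0015 0.0743] [-0.01    0.0118]
0.082 33 [ 0.0099 -0.0015  0.0804] [-0.0109  0.01  ]
```

View pics/c4.png

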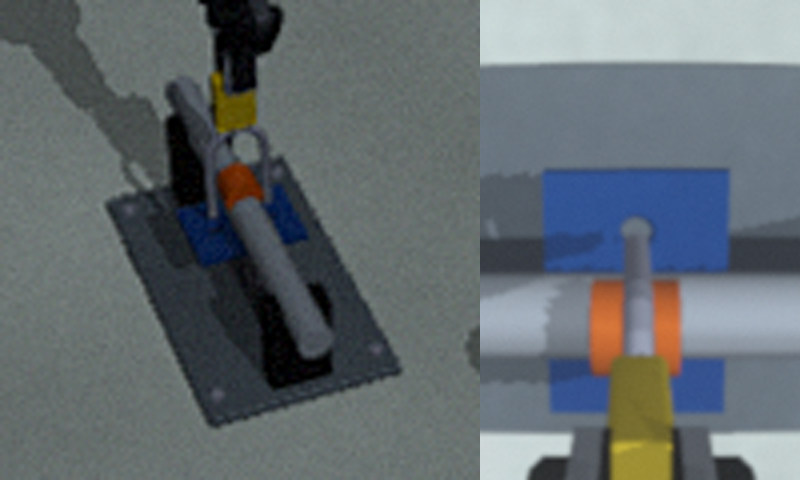

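The crops show both legs straddling the tube, with the near leg tip directly over its hole at (637,230). I'll feel downwards gently.

```bash
python3 -m inch '[[0,0,0.003,0,0,0,1],[0,0,0.006,0,0,0,1],[0,0,0.008,0,0,0,1],[0,0,0.01,0,0,0,1],[0,0,0.011,0,0,0,1],[0,0,0.012,0,0,0,1],[0,0,0.013,0,0,0,1],[0,0,0.014,0,0,0,1],[0,0,0.014,0,0,0,1],[0,0,0.014,0,0,0,1]]'
```

```text
time: 6.9
ee_pos: [0.5071, -0.226, 0.1396]
tcp_rot: [-180.0, -0.0, 162.6]
wrist_force: [0.1, 0.1, -0.3]
opening: 0.0102
```

```bash
python3 -m inch '[[0,0,0.001,0,0,0,1],[0,0,0.002,0,0,0,1],[0,0,0.003,0,0,0,1],[0,0,0.003,0,0,0,1]]'
```

```text
time: 7.23
ee_pos: [0.507, -0.226, 0.1363]
tcp_rot: [180.0, -0.0, 162.6]
wrist_force: [-0.6, -0.2, -1.3]
opening: 0.0102
```

No force at 6 mm below the plate's top, so both legs are in the holes. I'll continue slowly to just above the saddle.

```bash
python3 -m inch '[[0,0,0.001,0,0,0,1],[0,0,0.002,0,0,0,1],[0,0,0.0035,0,0,0,1],[0,0,0.005,0,0,0,1],[0,0,0.0065,0,0,0,1],[0,0,0.008,0,0,0,1],[0,0,0.009,0,0,0,1],[0,0,0.01,0,0,0,1],[0,0,0.01,0,0,0,1]]'
```

```text
time: 7.98
ee_pos: [0.5071, -0.226, 0.1263]
tcp_rot: [180.0, -0.0, 162.6]
wrist_force: [-0.0, -0.4, -0.2]
opening: 0.0101
```

```bash
python3 -m inch '[[0,0,0.001,0,0,0,1],[0,0,0.002,0,0,0,1],[0,0,0.003,0,0,0,1],[0,0,0.004,0,0,0,1],[0,0,0.005,0,0,0,1],[0,0,0.006,0,0,0,1],[0,0,0.007,0,0,0,1],[0,0,0.0075,0,0,0,1],[0,0,0.0075,0,0,0,1]]'; python3 m.py w5
```

```text
time: 8.73
ee_pos: [0.5071, -0.226, 0.1189]
tcp_rot: [-180.0, -0.0, 162.6]
wrist_force: [0.6, -0.6, -1.6]
opening: 0.0102
[ 0.5070743  -0.22602267  0.11891606] [-1.79999979e+02 -1.22112329e-02  1.62594854e+02]
saddle top 337 [-0.4 -1.1] [22.  23.1] 2.6 min [-0.0108 -0.0121  0.0176] max [0.0084 0.01   0.0234]
blue 2864 [-1.8 -1.3] [55.8 77. ] 89.9 min [-0.0385 -0.0288  0.061 ] max [0.0365 0.026  0.0642]
tube -0.13 261 xmin/max [-0.0105  0.0066]
tube -0.11 463 xmin/max [-0.0107  0.0067]
tube -0.09 503 xmin/max [-0.0108  0.0063]
tube -0.07 543 xmin/max [-0.0103  0.007 ]
tube -0.05 599 xmin/max [-0.01    0.0071]
tube -0.03 600 xmin/max [-0.0097  0.0071]
tube -0.01 223 xmin/max [-0.0096  0.0206]
tube 0.01 288 xmin/max [-0.0095  0.0198]
tube 0.03 604 xmin/max [-0.0096  0.0071]
tube 0.05 589 xmin/max [-0.0099  0.0071]
tube 0.07 539 xmin/max [-0.0095  0.0071]
tube 0.09 493 xmin/max [-0.01   0.007]
tube 0.11 439 xmin/max [-0.0097  0.0068]
tube 0.13 391 xmin/max [-0.0098  0.0068]
tube 0.15 131 xmin/max [-0.0099  0.0064]
```

```bash
python3 -m inch '[[0,0,0.001,0,0,0,1],[0,0,0.002,0,0,0,1],[0,0,0.003,0,0,0,1],[0,0,0.004,0,0,0,1],[0,0,0.005,0,0,0,1],[0,0,0.0055,0,0,0,1],[0,0,0.006,0,0,0,1],[0,0,0.006,0,0,0,1]]'
```

```text
time: 9.45
ee_pos: [0.5074, -0.2262, 0.1141]
tcp_rot: [-180.0, 0.1, 162.6]
wrist_force: [-1.3, 1.3, 6.8]
opening: 0.0102
```

```bash
python3 -m inch '[[0,0,0.0005,0,0,0,1],[0,0,0.001,0,0,0,1],[0,0,0.0015,0,0,0,1],[0,0,0.002,0,0,0,1],[0,0,0.0025,0,0,0,1],[0,0,0.0025,0,0,0,1]]'
```

```text
time: 9.95
ee_pos: [0.5074, -0.2262, 0.1117]
tcp_rot: [-180.0, 0.1, 162.6]
wrist_force: [-1.6, 0.2, 6.9]
opening: 0.01
```

```bash
python3 -m inch '[[0,0,0.0005,0,0,0,1],[0,0,0.001,0,0,0,1],[0,0,0.0015,0,0,0,1],[0,0,0.002,0,0,0,1],[0,0,0.0025,0,0,0,1],[0,0,0.0025,0,0,0,1]]'
```

```text
time: 10.45
ee_pos: [0.5074, -0.2262, 0.1091]
tcp_rot: [-180.0, 0.1, 162.6]
wrist_force: [-1.5, 0.6, 6.5]
opening: 0.0096
```

```bash
python3 -m inch '[[0,0,0.0003,0,0,0,1],[0,0,0.0006,0,0,0,1],[0,0,0.0008,0,0,0,1],[0,0,0.0008,0,0,0,1]]'
```

```text
time: 10.78
ee_pos: [0.5074, -0.2262, 0.1085]
tcp_rot: [-180.0, 0.1, 162.6]
wrist_force: [-1.6, 1.1, 7.4]
opening: 0.0099
```

```bash
python3 -m inch '[[0,0,0.0003,0,0,0,1],[0,0,0.0006,0,0,0,1],[0,0,0.0006,0,0,0,1]]'
```

```text
time: 11.03
ee_pos: [0.5076, -0.2263, 0.1084]
tcp_rot: [-180.0, 0.1, 162.6]
wrist_force: [-2.8, 0.8, 10.2]
opening: 0.01
```

```bash
python3 -m inch '[[0,0,0.0003,0,0,0,1],[0,0,0.0006,0,0,0,1],[0,0,0.0006,0,0,0,1]]'
```

```text
time: 11.28
ee_pos: [0.5078, -0.2264, 0.1084]
tcp_rot: [-180.0, 0.2, 162.6]
wrist_force: [-3.1, 0.8, 13.4]
opening: 0.0105
```

The tool has stopped at 0.1084 m and the force is rising, which is the hard stop where home was expected (about 0.108). One more small press, then I'll measure.

```bash
python3 -m inch '[[0,0,0.0003,0,0,0,1],[0,0,0.0006,0,0,0,1],[0,0,0.0006,0,0,0,1]]'; python3 - <<'E'
from h import *
o=telemetry.get_obs(); p,d=shot('wrist'); C=wcloud(d,o); hs=cv2.cvtColor(p,cv2.COLOR_RGB2HSV)
near=(d>0)&(np.hypot(C[...,0]-.509,C[...,1]+.227)<.05)
q=C[near&(hs[...,0]>3)&(hs[...,0]<15)&(hs[...,1]>150)]; print('saddle z',np.percentile(q[:,2],[50,90,98]))
b=C[near&(hs[...,0]>105)&(hs[...,0]<125)&(hs[...,1]>120)]; print('blue z',np.median(b[:,2]))
z5=np.load('w5.npz'); h5=cv2.cvtColor(z5['p'],cv2.COLOR_RGB2HSV); L=z5['L']; zw=.1189-L[...,2]
k=(h5[...,0]>3)&(h5[...,0]<15)&(h5[...,1]>150)&(np.abs(L[...,:2]).max(-1)<.05); print('before',np.percentile(zw[k],[50,90,98]))
E
```

```text
time: 11.53
ee_pos: [0.5079, -0.2264, 0.1083]
tcp_rot: [-180.0, 0.2, 162.6]
wrist_force: [-3.3, 1.9, 17.4]
opening: 0.0101
saddle z [0.08912114 0.09154363 0.0922769 ]
blue z 0.0563498888370516
before [0.09712461 0.09964249 0.10046175]
```

The saddle's top is at 91.5 mm, 8 mm lower than before, and the plate has not moved. Next I'll unload, release and retreat.

```bash
python3 -m inch '[[0,0,-0.001,0,0,0,1],[0,0,-0.002,0,0,0,1],[0,0,-0.002,0,0,0,1],[0,0,-0.002,0,0,0,0.9],[0,0,-0.002,0,0,0,0.8],[0,0,-0.002,0,0,0,0.65],[0,0,-0.002,0,0,0,0.5],[0,0,-0.002,0,0,0,0.5],[0,0,-0.002,0,0,0,0.5],[0,0,-0.002,0,0,0,0.5]]'
```

```text
time: 12.42
ee_pos: [0.5071, -0.226, 0.1073]
tcp_rot: [180.0, -0.0, 162.6]
wrist_force: [-0.0, 0.6, 0.8]
opening: 0.0426
```

```bash
python3 -m inch '[[0,0,-0.005,0,0,0,0.45],[0,0,-0.012,0,0,0,0.45],[0,0,-0.022,0,0,0,0.45],[0,0,-0.035,0,0,0,0.45],[0,0,-0.05,0,0,0,0.45],[0,0,-0.07,0,0,0,0.45],[0,0,-0.09,0,0,0,0.45],[0,0,-0.11,0,0,0,0.45],[0,0,-0.13,0,0,0,0.45],[0,0,-0.14,0,0,0,0.45],[0,0,-0.14,0,0,0,0.45]]'
python3 - <<'E'
from h import *
o=telemetry.get_obs(); p,d=shot('wrist'); s,e=shot('scene')
for n,C,p_,d_ in (('w',wcloud(d,o),p,d),('s',cloud('scene',e),s,e)):
    hs=cv2.cvtColor(p_,cv2.COLOR_RGB2HSV); H,S=hs[...,0],hs[...,1]
    near=(d_>0)&(np.hypot(C[...,0]-.509,C[...,1]+.227)<.05)
    for nm,m in (('saddle',(H>3)&(H<15)&(S>150)),('yellow',(H>18)&(H<33)&(S>140)),('blue',(H>105)&(H<125)&(S>120))):
        q=C[near&m]; print(n,nm,len(q),'z',np.percentile(q[:,2],[2,50,90,98]).round(4),'mean',q.mean(0).round(4))
        if nm=='yellow':
            t=q[q[:,2]>.139]; print('  top face',len(t), t.mean(0).round(4) if len(t) else '', np.polyfit(t[:,0],t[:,2],1)[0] if len(t)>5 else '')
c=cv2.resize(s[70:190,165:285],(480,480),interpolation=cv2.INTER_CUBIC)
w=cv2.resize(p[90:250,173:333],(480,480),interpolation=cv2.INTER_CUBIC)[:,80:400]
cv2.imwrite('pics/c6.png',np.hstack([c,w])[:,:,::-1])
E
```

```text
time: 13.33
ee_pos: [0.5079, -0.2264, 0.2512]
tcp_rot: [-180.0, 0.3, 162.6]
wrist_force: [0.7, 0.3, -0.1]
opening: 0.0471
w saddle 141 z [0.0819 0.09   0.092  0.1271] mean [ 0.5035 -0.2279  0.0911]
w yellow 381 z [0.1108 0.142  0.1432 0.144 ] mean [ 0.5076 -0.2258  0.1379]
  top face 293 [ 0.5104 -0.2266  0.1422] -0.02109800315505175
w blue 1450 z [0.0549 0.0565 0.0576 0.3584] mean [ 0.4999 -0.2249  0.0664]
s saddle 34 z [0.0722 0.0892 0.2842 0.4277] mean [ 0.5133 -0.2198  0.1251]
s yellow 150 z [0.1008 0.1269 0.1439 0.3722] mean [ 0.5128 -0.2234  0.14  ]
  top face 39 [ 0.5148 -0.2229  0.1976] 6.097102180060528
s blue 421 z [0.0239 0.0586 0.4267 0.442 ] mean [ 0.5177 -0.217   0.199 ]
```

View pics/c6.png

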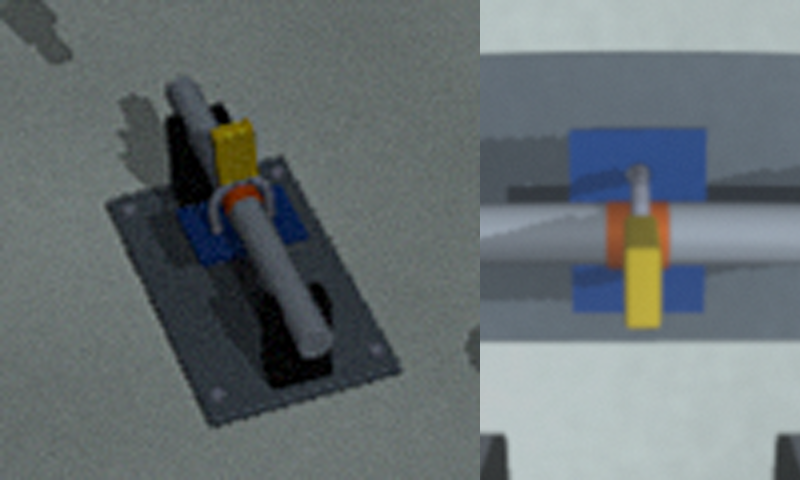

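The crops show the bolt upright over the saddle, both legs through the plate, and the gripper clear. The tab's top is at 142 mm, so its centre is at 120 mm.

```bash
python3 -c "
from workcell import order; print(order.job_done())"
```

```text
the job is handed in; nothing more can be done
None
```

The U-bolt with the yellow tab is on the stand, both legs through the blue plate and the orange saddle pressed fully down. It stands upright with the gripper well clear. I handed the job in at about 13.4 s of the 64 s allowed.

- **Fit:** I lined the legs up over the holes with the wrist camera. The legs met no force at the plate on the way down, and the plate stayed at its 56 mm height.
- **Pressing:** The saddle resisted with about 7 N. It stopped hard where expected, and the highest wrist force I read while pressing was about 17 N, against the 30 N limit.
- **Last checks after letting go:** The saddle top measured about 92 mm, against 91.5 mm for fully down. The tab's top was at 142 mm, which puts its centre at about 120 mm, the home height.
- **Weak or missing checks:** The depth figures I took from the scene camera at the end were spoiled by background or the gripper. I relied on the wrist camera and the picture instead. I did not measure the carton, bottle and cup again, but the arm stayed high and away from them.

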